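# Feed a stone blank under the sprung pointer and hold the pointer at its mark

## Robot

A 6-joint arm with a two-finger parallel gripper is mounted at the origin on the work surface. World frame = base frame: x ahead of the robot, y to its left, z up, the work surface at z = 0. Lengths are in m, angles in rad, forces in N, time in s.
With the tool pointing down it reaches from about 0.275 to 0.75 m from the base axis. Payload 10.2 kg.
Tool frame: the origin (TCP) lies at the very end of the fingers, on their centre line; the grasp point (between the pads) lies grasp_offset behind it (grasp_offset is the distance from the TCP to the grasp point, in m); y points along the fingers, x is the direction in which the jaws open and shut, and the axes are right-handed (so a half turn about y gives the same grasp; the last joint's range is limited). The gripper opens to 88 mm and grips with 3 to 60 N. Pads are 18 mm wide; open, the fingers measure 123 mm over their backs; the gripper's body (75 mm by 187 mm) begins 45 mm behind the grasp point.
Start: joints at [-1.331, 0.313, 1.498, -0, 1.331, -0.223], TCP at [0.234, -0.47, 0.239] pointing down, gripper open.
Joint ranges: [-2.94, 2.94], [-0.97, 2.17], [0.19, 2.56], [-1.23, 4.37], [0.02, 3.11], [-2.88, 2.88]. Speed limits (rad/s): [2.39, 2.39, 3.01, 3.14, 3.14, 3.14].

## Interface

Orientations are given as [roll, pitch, yaw] about the fixed x, y, z axes, in that order (R = Rz(yaw) Ry(pitch) Rx(roll)).
In Python, from workcell import sense, camera, calibration, finish_job, search_frame, trace, grasp_offset gives the robot as it stands.
- The arm moves only by the shell command python3 -m pendant 'ROWS' [FORCE]. ROWS is JSON, a list of rows, each a list of 5 numbers: the closure, from 0 (fully open) to 1 (shut), then the shift along the tool's x, y, z in cm, then the turn about the tool's y in rad. In form: [[claw, x, y, z, twist], ...]. A call has 1 to 20 rows; each row shifts and turns the commanded pose from where the row before left it, along the tool's axes as they then stand; what a row does not reach is not made up. A row lasts 1/10 s, in which the tool goes at most 50 mm and 8.59 degrees, less where a joint would pass 70% of its speed; a pose out of reach is approached as far as the arm can. A call with a gripper value outside its range is refused whole. The fingers move at their own pace and stop on an object; FORCE is the grip in N (left out, the last holds). Time passes only in rows, so rows that do not move let the fingers close. It gives the time, the measured TCP pose, the force and the opening at its end, in the units of the state.
- sense(): the state, without advancing time (a new reading comes with each control period).
- camera(name): name is "scene" or "side" or "wrist"; returns the picture (480x640x3 uint8, red, green, blue); there is no depth.
- calibration(name): a dict with "fov_y" (degrees; the focal length in pixels is half the picture's height over the tangent of half this angle, whatever the lens; pixels are square), "cx", "cy" (the principal point, pixels), "R" (3x3) and "t" (3): a world point X has camera coordinates R X + t. Camera axes: x right, y down, z forward; pixel columns grow to the right and rows downward; lengths in m; the calibration is good to about 2 mm. A picture is of the moment at which its call begins: read the wrist's pose just before it. calibration takes no time and is no camera call; for the wrist camera it gives the pose at the moment of the call.
- finish_job(): hands the job in, once; it reports no verdict.
Trained networks look in the newest picture that a camera, given by its name, has taken for a name from the list of things; names that differ only in an ending like _2 or _b are one class to them, and where a whole thing is asked for, a point or a joint stands for the part that bears it (a point fixed in the world has none). Each returns a list of dicts, best first, with "confidence" (0 to 1); they miss things now and then, are a little off and sometimes report something else, mostly with a low value. They report only what shows in the picture. A call takes as long as a camera call. They do not tell look-alikes from the thing itself.
- search_frame(camera, target): "position" ([x, y, z] in m, in world coordinates, good to about 4 mm: the middle of the surface that is visible of it).
- trace(camera, target): "mask" (480x640 bool, what is visible of it).
The state is a dict: "time_s": time; "qpos": joint angles; "dq": joint speeds; "joint_torque": joint torques, N m; "ee_pos": TCP position; "orientation": TCP orientation; "ft_force": force on the tool from outside, world axes, zero at the start; "torque": the same for the moment, N m; "width": finger opening in m.
Only numpy, scipy, OpenCV 4.12 (cv2) and the standard library are available. Lean on these libraries where they do the work, as an engineer would, in place of code of your own. Each camera call takes 0.05 s, during which the arm holds its last target. There are 200 camera calls.

## Task

On the green jig, pull the sprung feed slide by its upright wooden handle until its index is level with the steel mark post, so that it pushes the stone blank under the pointer line, then let the slide go fully home and leave the blank there. Then pull the telescoping pointer rod out of its sleeve by its wooden grip tab, against its spring, until the ring on the rod has just come out of the sleeve, and finish while still holding it steady there, its point over the middle of the blank. Leave the other things on the bench where they are.

Things in the scene. Friction and masses are not known exactly. Their poses are not given: they have to be found in the camera images.
- jig: green steel jig bolted to the bench. Origin at table height on the middle line of its feed channel; x along the channel away from the robot, y left across it, z up. Channel: floor 12 mm above the table, x -120 to +123 mm, 50 mm wide inside, walls 20 mm high. Right of it the pointer sleeve, a level tube 22 mm thick along y (x -53, y -275 to -125, axis z 70 mm) on two green blocks
- feed (a joint): pull of the sprung feed slide, m: 0 home at the channel's far end, grows along jig -x (towards the robot); 0.100 = index level with the mark post; stop at 0.125. Spring about 3 N at 0, 8 N at 0.100; let go, it runs home by itself in under 1 s. Its steel pusher (16 mm long, 44 mm wide) shoves the blank ahead of it and does not draw it back
- feed_grip (a point): grip point in the feed slide's upright wooden handle, 95 mm above the table; handle 16 mm thick (jig x), 24 mm wide (jig y), free from 43 to 112 mm above the table. At home at jig x +85 mm, y 0. The pusher face that meets the blank is 8 mm towards jig -x from it
- feed_index (a point): outer end of the slide's index tongue, a 4 mm thick steel finger standing out to the left over the channel wall, 36 mm above the table, at the handle's jig x
- feed_mark (a point): top of the slide's length mark: a thin steel post (4 mm thick in jig x, top 60 mm above the table) just outside the left channel wall at jig x -15 mm, y +46 mm
- blank: stone blank: pale block 60 (jig x) by 44 (jig y) by 30 mm high, 0.15 to 0.29 kg, the only stone in the channel, lying on its floor 3 to 51 mm ahead of the pusher. Origin at the centre of its underside. With the slide at its mark the blank's centre is at jig x -53 mm, under the pointer line
- pointer (a joint): pull of the telescoping pointer rod out of its sleeve, m: 0 home, grows along jig +y (left, across the channel); 0.080 = its length mark (the ring on the rod has just wholly come out of the sleeve); stop at 0.105. Inner spring about 4.5 N at 0, 12 N at 0.080; let go, it springs home
- tab_grip (a point): grip point, 106 mm above the table, in the upright wooden grip tab on the end of the pointer rod, 14 mm thick (jig y), 24 mm wide (jig x), 64 to 126 mm above the table. The 12 mm thick rod runs level along jig y below it (top at 76 mm): keep fingers that straddle the tab along jig y above that. At home at jig x -53, y -80 mm; at the mark y 0
- pointer_tip (a point): the brass point under the end of the rod, straight below the grip tab, 52 mm above the table (10 mm above the blank's top, which is at 42 mm)
- sleeve_mouth (a point): centre of the sleeve's open end, where the rod comes out. The length mark is a dark steel ring, 17 mm across and 4 mm wide, on the rod: hidden in the sleeve until about 76 mm of pull, wholly out at 80 mm
- offcut: thin rectangular stone offcut, 62 x 50 x 18 mm, lying flat right of the channel; not part of the job
- wheel: grey grinding wheel with a hub, 64 mm across, 24 mm high, lying flat at the far side of the pointer sleeve; not part of the job
- gouge: hand gouge with a wooden handle, 170 mm long, lying left of the channel; not part of the job
- paste_jar: glass jar with a metal cap, 52 mm across, 55 mm high, standing left of and beyond the channel; not part of the job
- seal_blank: upright round stick of reddish stone, 26 mm across, 50 mm high, left of the channel's near end; not part of the job
- dust_brush: brush with a wooden handle, 160 mm long, lying on the robot's side of the pointer sleeve; not part of the job
- mandrel: steel mandrel with a round foot 28 mm across, 45 mm high, standing on the robot's side of the channel; not part of the job
There are look-alikes about, which are no part of the job. What is shaped like the blank but purple or turquoise is not meant.

How it is judged:
On the way, in this order (a step that is already met when the one before it is completed fails the run):
1. the feed slide is held at its mark, the blank pushed under the pointer line (value of joint feed between 0.094 and 0.106 m and x of blank in the frame of jig between -0.06 and -0.046 m and z of blank in the frame of jig below 0.015 m and angle between blank's own z axis and vertical below 0.1 rad), for 0.2 s.
2. the feed slide is back home and the blank has stayed (value of joint feed below 0.004 m and x of blank in the frame of jig between -0.06 and -0.046 m and z of blank in the frame of jig below 0.015 m and angle between blank's own z axis and vertical below 0.1 rad), for 0.2 s.
At the end, for the whole second after the job is handed in: Fingers hold the grip tab (over 4 N), pointer rod out 80 mm +-5 mm and still; feed slide home (within 4 mm); blank flat and at rest in the channel, within 7 mm of the pointer line along the channel, the point within 13 mm of its centre seen from above (all of step 2 and value of joint pointer between 0.075 and 0.085 m and contact force between pointer and the fingers above 4 N and velocity of joint pointer between -0.01 and 0.01 m/s and linear speed of blank below 0.01 m/s and horizontal distance between pointer_tip and blank below 0.013 m); the arm keeps its last pose, push and grip.
It fails at once if another thing on the bench shifted by more than 25 mm (distance of any of offcut, wheel, gouge, paste_jar, seal_blank, dust_brush, mandrel from where it was at the start of the episode above 0.025 m).
It also fails if it takes over 53 s, if anything falls off the work surface, if the arm or the gripper's body presses on something with over 40 N, if the wrist force passes 120 N, or if a joint passes its speed limit or range.

## Working session

There is one attempt and no reset: what is moved stays moved. The work goes in short steps, Python scripts to look and compute and a shell command to move; the robot and the scene stay as the last step left them, time stands still between calls to the robot, and variables do not carry over. Pictures are saved under pics/ and viewed, and the job is handed in when it is done.

```bash
mkdir -p pics; ls; cat > h.py <<'E'
import numpy as np,cv2
from workcell import *
def snap(n,f):
    im=camera(n); cv2.imwrite('pics/'+f,im[:,:,::-1]); return im
def proj(n,X):
    c=calibration(n);f=240/np.tan(np.radians(c['fov_y'])/2);p=np.array(c['R'])@np.array(X)+np.array(c['t'])
    return [round(float(f*p[0]/p[2]+c['cx']),1),round(float(f*p[1]/p[2]+c['cy']),1)]
def ray(n,u,v,z):
    c=calibration(n);f=240/np.tan(np.radians(c['fov_y'])/2);R=np.array(c['R']);t=np.array(c['t'])
    o=-R.T@t;d=R.T@np.array([(u-c['cx'])/f,(v-c['cy'])/f,1]);return o+d*(z-o[2])/d[2]
E
python3 - <<'E'
from h import *
for n in ['scene','side','wrist']: snap(n,n+'0.png')
s=sense();print(s,grasp_offset)
for n in ['scene','side']:
  for k in ['jig','feed_grip','feed_index','feed_mark','blank','tab_grip','pointer_tip','sleeve_mouth']:
    r=search_frame(n,k)
    print(n,k,[(np.round(d['position'],3).tolist(),round(d['confidence'],2),proj(n,d['position'])) for d in r[:3]])
print(sense()['time_s'])
E
```

```text
pics
{'time_s': 0.15, 'qpos': array([-1.33140894e+00,  3.13299337e-01,  1.49824997e+00, -8.96165202e-06,
        1.33100997e+00, -2.23432143e-01]), 'dq': array([-0.0012501 , -0.00091778, -0.00191139, -0.00014022,  0.00016398,
        0.00024736]), 'joint_torque': array([ 1.48088158e-03, -4.02306175e+01, -2.52316439e+01,  6.94312784e-02,
        3.44012550e-02, -7.22109007e-05]), 'ee_pos': array([ 0.23432491, -0.46959672,  0.23830861]), 'orientation': array([-1.57059063e+00,  9.44520702e-04, -1.10797457e+00]), 'ft_force': array([0.62476728, 0.40334312, 0.54497446]), 'torque': array([ 0.03643836,  0.01086854, -0.07358305]), 'width': 0.08812230369983756} 0.0187
scene jig [([0.533, -0.068, 0.017], 0.81, [245.0, 264.9])]
scene feed_grip [([0.64, -0.024, 0.054], 0.93, [250.4, 289.0]), ([0.63, -0.148, 0.016], 0.59, [181.8, 295.7]), ([0.539, 0.076, 0.02], 0.26, [323.0, 273.1])]
scene feed_index [([0.643, -0.026, 0.05], 0.74, [248.8, 292.1])]
scene feed_mark [([0.535, -0.071, 0.018], 0.72, [242.9, 264.9])]
scene blank [([0.446, 0.179, 0.034], 0.74, [384.3, 242.0]), ([0.735, -0.142, 0.033], 0.
[... 406 characters left out ...]
0.063], 0.76, [391.3, 281.1])]
side feed_index [([0.632, -0.042, 0.063], 0.87, [389.8, 281.6])]
side feed_mark [([0.507, -0.125, 0.019], 0.71, [312.0, 354.1]), ([0.5, -0.129, 0.092], 0.28, [305.3, 316.7])]
side blank [([0.718, -0.156, 0.029], 0.88, [473.8, 350.3]), ([0.554, -0.046, 0.037], 0.79, [338.0, 301.6]), ([0.424, 0.165, 0.029], 0.59, [252.0, 237.0])]
side tab_grip [([0.504, -0.13, 0.098], 0.6, [308.9, 313.7])]
side pointer_tip [([0.392, -0.034, 0.018], 0.74, [229.8, 316.6]), ([0.633, -0.04, 0.064], 0.69, [390.1, 280.6]), ([0.501, -0.128, 0.093], 0.62, [306.3, 315.4])]
side sleeve_mouth [([0.433, 0.06, 0.032], 0.63, [256.8, 269.0]), ([0.512, -0.125, 0.023], 0.57, [316.2, 351.8])]
0.95
```

View pics/scene0.png

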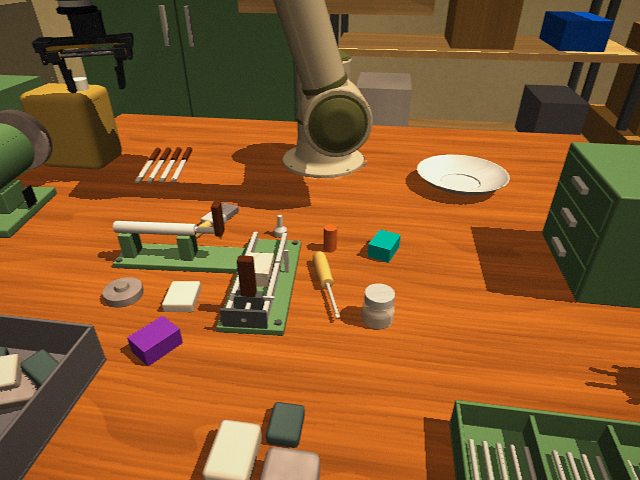

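View pics/side0.png

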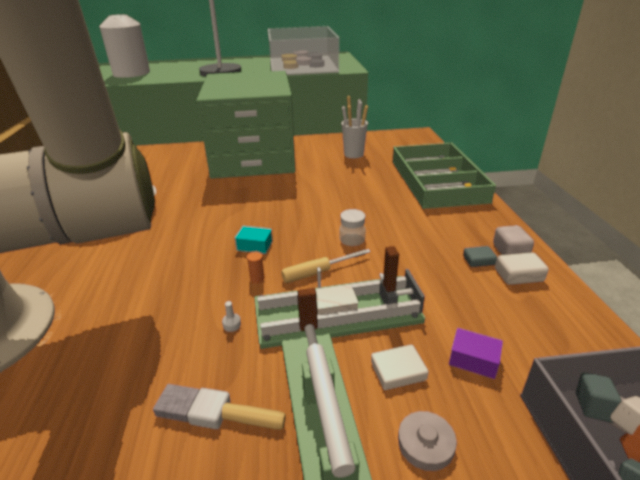

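View pics/wrist0.png

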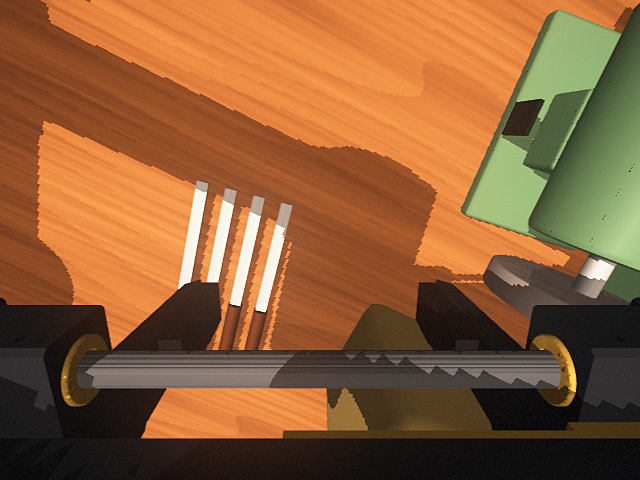

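The pale block inside the channel, at scene (262,265) and side (338,302), is the blank. These could be mistaken for it:
- turquoise block, scene (384,246)
- purple block, scene (155,340)
- thin offcut, scene (182,296)
- loose pale stones at the front, scene (233,450)

Next I'll take a close crop to check that choice and fit the jig pose.

```bash
python3 - <<'E'
import cv2
a=cv2.imread('pics/scene0.png')[190:340,100:310];cv2.imwrite('pics/sc.png',cv2.resize(a,None,fx=3.8,fy=3.8,interpolation=cv2.INTER_CUBIC))
a=cv2.imread('pics/side0.png')[235:385,240:440];cv2.imwrite('pics/sd.png',cv2.resize(a,None,fx=4,fy=4,interpolation=cv2.INTER_CUBIC))
from workcell import calibration
for n in ['scene','side','wrist']: print(calibration(n))
E
```

```text
{'fov_y': 56.416695918605335, 'cx': 315.0631629814045, 'cy': 236.51430304470796, 'R': array([[-0.1527542 ,  0.98825727, -0.00370358],
       [ 0.53727867,  0.07990025, -0.83961157],
       [-0.82945632, -0.13024405, -0.54317465]]), 't': array([ 0.02166177, -0.21523623,  1.25147245])}
{'fov_y': 57.852460484176, 'cx': 316.5963655224456, 'cy': 237.21301603892977, 'R': array([[ 0.99327612, -0.11356732, -0.02247237],
       [-0.08073309, -0.54037252, -0.83754385],
       [ 0.08297416,  0.83372657, -0.54590777]]), 't': array([-0.5231211 ,  0.14725215,  0.65974245])}
{'fov_y': 67.39901135689676, 'cx': 318.1125420293708, 'cy': 236.42030982020245, 'R': array([[ 4.47589429e-01, -8.94238859e-01, -7.52350963e-04],
       [-8.57466695e-01, -4.29422500e-01,  2.83455789e-01],
       [-2.53800257e-01, -1.26226699e-01, -9.58985010e-01]]), 't': array([-0.5260728 , -0.03880136,  0.38967808])}
```

View pics/sc.png

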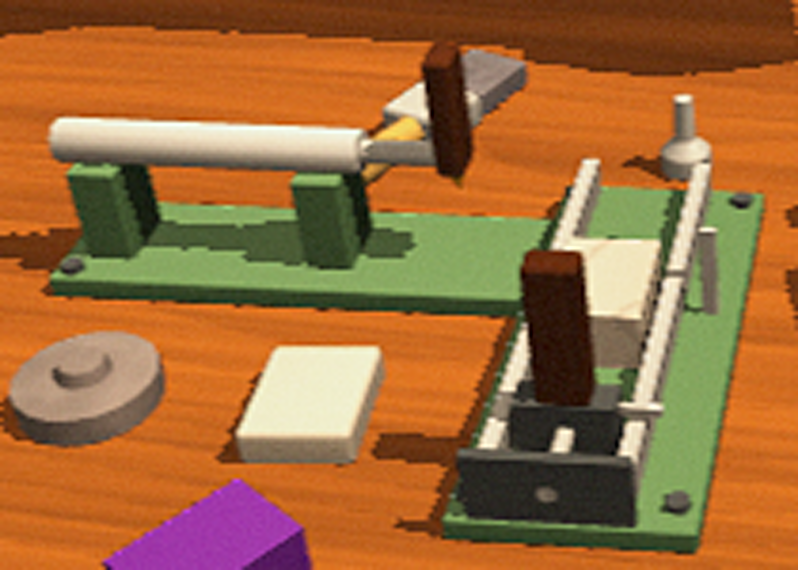

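View pics/sd.png

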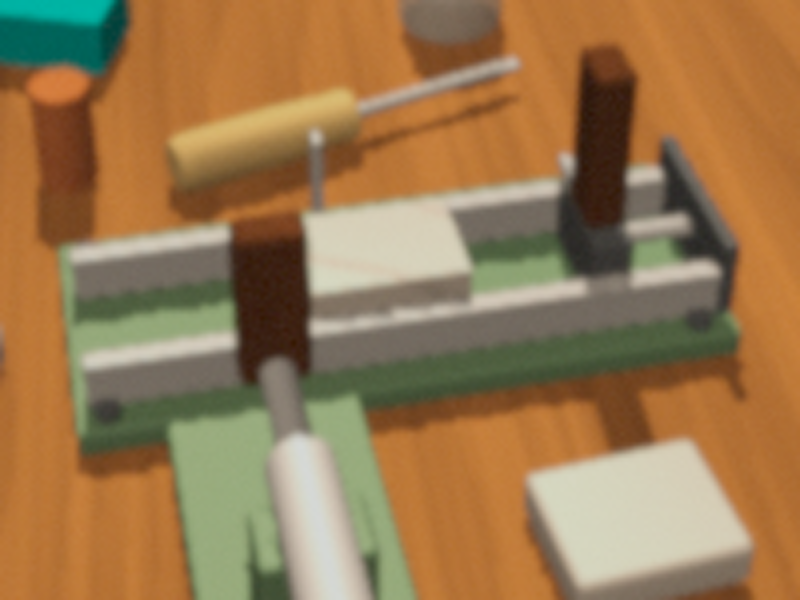

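```bash
cat > fit.py <<'E'
from h import *
from scipy.optimize import least_squares
S=[((85,0,112),(554,259)),((-53,-80,126),(444,49)),((-15,46,60),(708,231)),((-53,-125,70),(362,150)),((-53,-275,70),(56,140))]
D=[((85,0,112),(608,66)),((-53,-80,126),(270,225)),((-15,46,60),(316,134))]
O=[('scene',p,(u/3.8+100,v/3.8+190)) for p,(u,v) in S]+[('side',p,(u/4+240,v/4+235)) for p,(u,v) in D]
def J(q,p):
    c,s=np.cos(q[2]),np.sin(q[2]);x,y,z=np.array(p)/1000
    return [q[0]+c*x-s*y,q[1]+s*x+c*y,z]
f=lambda q:np.concatenate([np.array(proj(n,J(q,p)))-uv for n,p,uv in O])
r=least_squares(f,[.55,-.04,.08],diff_step=1e-3,loss='soft_l1')
q=r.x
if __name__=='__main__':
    print(q.round(4));print(f(q).reshape(-1,2).round(1).tolist())
    for n,p in [('handle',(85,0,95)),('tab',(-53,-80,106)),('tab80',(-53,0,106))]: print(n,np.round(J(q,p),4))
    for n in('scene',): print('blank',[(np.round(ray('scene',*[u/3.8+100 if 0 else u,v],.042),4)) for u,v in [(569/3.8+100,240/3.8+190),(659/3.8+100,241/3.8+190)]])
E
python3 fit.py
```

```text
[ 0.5515 -0.0356  0.074 ]
[[-1.1, -1.4], [-1.4, -0.5], [-0.6, -1.8], [-0.4, -0.8], [0.5, -1.3], [0.6, -1.9], [0.0, -0.8], [0.2, 0.0]]
handle [ 0.6363 -0.0293  0.095 ]
tab [ 0.5046 -0.1193  0.106 ]
tab80 [ 0.4987 -0.0395  0.106 ]
blank [array([ 0.5299, -0.0575,  0.042 ]), array([ 0.5245, -0.0156,  0.042 ])]
```

Crop check: the blank is the pale block in the channel, with its top face at scene crop (610,275) and side crop (385,245). The jig fit is good to about 1–2 px. I'll go above the handle.

```bash
python3 -m pendant '[[0,0,0,0,-0.148],[0,0,0,0,-0.148],[0,0,0,0,-0.148],[0,0,0,0,-0.148],[0,0,0,0,-0.148],[0,0,0,0,-0.148],[0,0,0,0,-0.148],[0,0,0,0,-0.148]]'
python3 -m pendant '[[0,3.5,0,3.4,0],[0,3.5,0,3.4,0],[0,3.5,0,3.4,0],[0,3.5,0,3.4,0],[0,3.5,0,3.4,0],[0,3.5,0,3.4,0],[0,3.5,0,3.4,0],[0,3.5,0,3.4,0],[0,3.5,0,3.4,0],[0,3.5,0,3.4,0],[0,3.5,0,3.4,0],[0,3.5,0,3.4,0],[0,0,0,0,0],[0,0,0,0,0]]'
python3 - <<'E'
from fit import *
for n in('wrist','scene'):
  snap(n,n+'1.png')
  print(proj(n,J(q,(85,0,112))),proj(n,J(q,(-15,46,60))),proj(n,J(q,(-53,-80,126))),proj(n,J(q,(-53,-125,70))))
s=sense();print(s['time_s'],s['ee_pos'],s['orientation'])
R=np.array([[np.cos(s['orientation'][2]),np.sin(s['orientation'][2])],[-np.sin(s['orientation'][2]),np.cos(s['orientation'][2])]])
print('tool x,z to handle cm',100*R@(np.array(J(q,(85,0,95)))[:2]-s['ee_pos'][:2]))
E
```

```text
time_s: 1.75
ee_pos: [0.2344, -0.4698, 0.2387]
orientation: [-1.571, 0.0, 0.082]
ft_force: [-0.8, 0.3, 0.4]
width: 0.0882
time_s: 3.15
ee_pos: [0.6223, -0.0305, 0.2381]
orientation: [-1.571, 0.001, 0.078]
ft_force: [0.4, -0.0, -0.4]
width: 0.0879
[335.2, 225.4] [220.1, 159.6] [163.2, 325.2] [191.9, 336.2]
[244.7, 256.8] [285.7, 249.0] [215.4, 202.4] [194.9, 228.7]
3.25 [ 0.62173784 -0.03192658  0.23878936] [-1.57099857e+00  2.61881406e-04  7.50731852e-02]
tool x,z to handle cm [1.4712315  0.15552787]
```

View pics/wrist1.png

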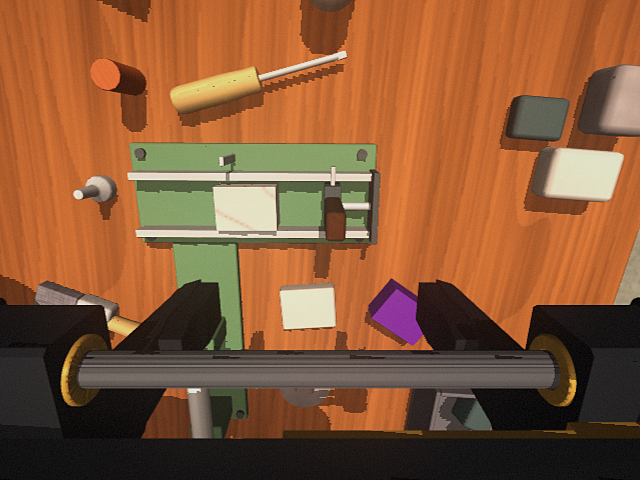

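The wrist view shows the handle top near (336,226), against a prediction of (335,225). The mark post top is at (220,161), predicted (220,160), and the channel lies level in the image. I'll descend and grip the handle.

```bash
python3 -m pendant '[[0,1.5,0,0.2,0],[0,0,4,0,0],[0,0,4,0,0],[0,0,4,0,0],[0,0,4,0,0],[0,0,0.3,0,0],[0,0,0,0,0],[0,0,0,0,0]]'
python3 -m pendant '[[1,0,0,0,0],[1,0,0,0,0],[1,0,0,0,0],[1,0,0,0,0],[1,0,0,0,0],[1,0,0,0,0],[1,0,0,0,0],[1,0,0,0,0]]' 35
python3 - <<'E'
from fit import *
s=sense();d=np.array(s['ee_pos'][:2])-q[:2];c,sn=np.cos(q[2]),np.sin(q[2]);print('jig xy',c*d[0]+sn*d[1],-sn*d[0]+c*d[1],s['ee_pos'][2])
a=snap('side','side2.png');cv2.imwrite('pics/sd2.png',cv2.resize(a[150:385,240:490,::-1],None,fx=2.5,fy=2.5))
E
```

```text
time_s: 4.05
ee_pos: [0.6381, -0.0287, 0.0785]
orientation: [-1.572, -0.004, 0.075]
ft_force: [0.0, 0.2, 0.8]
width: 0.0882
time_s: 4.85
ee_pos: [0.637, -0.0279, 0.0757]
orientation: [-1.571, 0.0, 0.076]
ft_force: [-0.5, 0.6, 0.3]
width: 0.0262
jig xy 0.08579916283902678 0.0012765326498675317 0.07569389387023479
```

View pics/sd2.png

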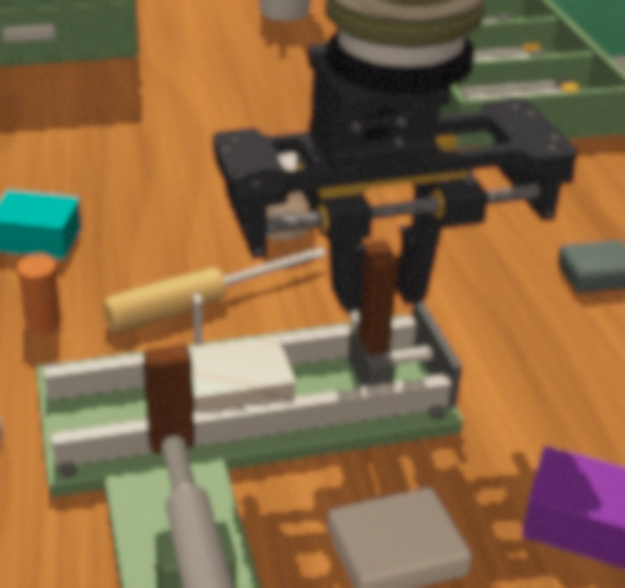

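```bash
python3 -m pendant '[[1,0,0,0,0],[1,0,0,0,0],[1,0,0,0,0],[1,0,0,0,0]]' 
python3 -m pendant '[[1,-1,0,0,0],[1,-1,0,0,0],[1,-1,0,0,0],[1,-1,0,0,0],[1,-1,0,0,0],[1,-1,0,0,0],[1,-1,0,0,0],[1,-0.5,0,0,0],[1,-0.5,0,0,0],[1,-0.5,0,0,0],[1,-0.5,0,0,0],[1,-0.4,0,0,0],[1,-0.3,0,0,0],[1,-0.2,0,0,0],[1,-0.1,0,0,0],[1,0,0,0,0],[1,0,0,0,0]]'
cat > st.py <<'E'
from fit import *
import sys
s=sense();d=np.array(s['ee_pos'][:2])-q[:2];c,sn=np.cos(q[2]),np.sin(q[2]);print('t',s['time_s'],'jig xy',c*d[0]+sn*d[1],-sn*d[0]+c*d[1],s['ee_pos'][2],s['width'],s['ft_force'].round(1))
t=sys.argv[1]
a=snap('side','a.png')[150:400,220:470,::-1];b=snap('scene','b.png')[165:340,140:340,::-1]
cv2.imwrite('pics/%s_side.png'%t,cv2.resize(a,None,fx=2.4,fy=2.4,interpolation=cv2.INTER_CUBIC));cv2.imwrite('pics/%s_scene.png'%t,cv2.resize(b,None,fx=3.4,fy=3.4,interpolation=cv2.INTER_CUBIC))
E
python3 st.py p1
```

```text
time_s: 5.3
ee_pos: [0.6357, -0.028, 0.0756]
orientation: [-1.57, 0.004, 0.076]
ft_force: [-7.9, -1.4, 3.4]
width: 0.0157
time_s: 7.0
ee_pos: [0.5383, -0.0352, 0.0757]
orientation: [-1.57, -0.003, 0.076]
ft_force: [8.0, 2.5, -5.0]
width: 0.0156
t 7.0 jig xy -0.01314131279350762 0.0013659604427537688 0.07567195973633407 0.015553364309468241 [ 8.   2.5 -5. ]
```

View pics/p1_side.png

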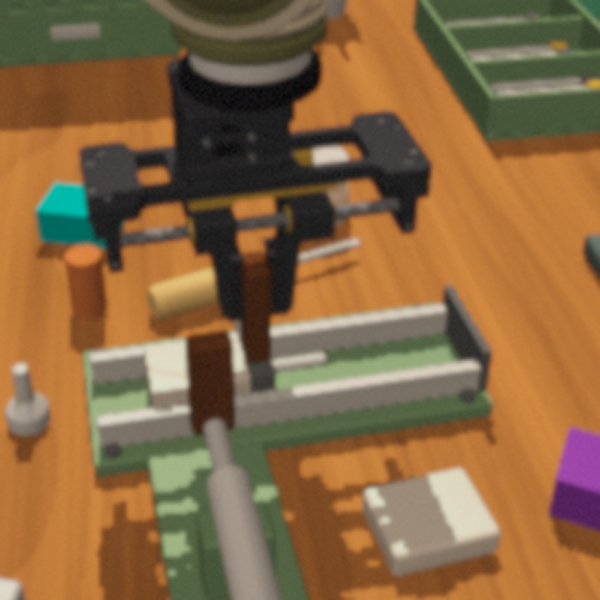

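View pics/p1_scene.png

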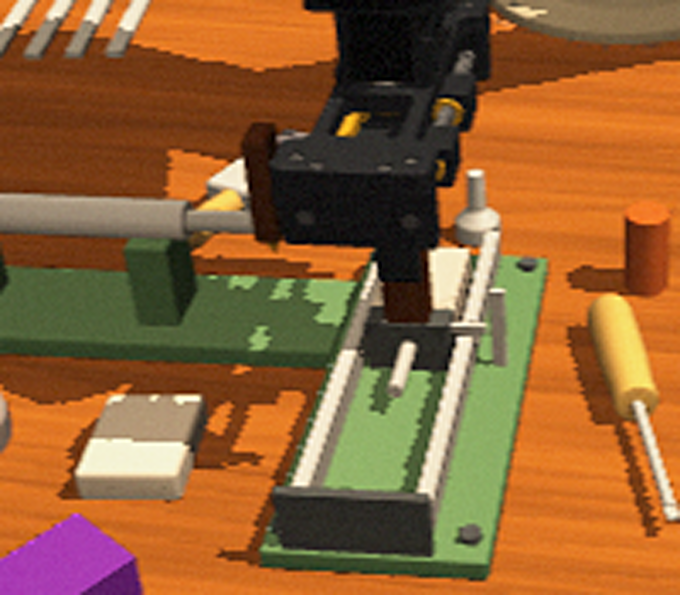

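```bash
python3 -m pendant '[[1,-0.1,0,0,0],[1,-0.1,0,0,0],[1,0,0,0,0],[1,0,0,0,0],[1,0,0,0,0]]'
python3 st.py p2; python3 - <<'E'
from fit import *
for x in (-9,-15,-21):
  u=np.array(proj('scene',J(q,(x,42,36))));v=np.array(proj('scene',J(q,(x,22,36))));print(x,((u-[140,165])*3.4).round(),((v-[140,165])*3.4).round())
for p in [(-83,-22,42),(-83,22,42),(-23,22,42),(-23,-22,42),(-15,46,60),(-15,46,12)]:
  print(p,((np.array(proj('side',J(q,p)))-[220,150])*2.4).round(),((np.array(proj('scene',J(q,p)))-[140,165])*3.4).round())
E
```

```text
time_s: 7.6
ee_pos: [0.5364, -0.0353, 0.0757]
orientation: [-1.57, -0.003, 0.076]
ft_force: [8.4, 3.1, -6.5]
width: 0.0158
t 7.6 jig xy -0.015030926601054716 0.001365359864164804 0.07566867382118114 0.015802144883477687 [ 8.4  3.1 -6.5]
-9 [488. 330.] [449. 328.]
-15 [490. 323.] [451. 322.]
-21 [491. 317.] [453. 315.]
(-83, -22, 42) [149. 391.] [392. 238.]
(-83, 22, 42) [140. 344.] [470. 241.]
(-23, 22, 42) [234. 331.] [453. 303.]
(-23, -22, 42) [247. 377.] [370. 300.]
(-15, 46, 60) [238. 284.] [495. 286.]
(-15, 46, 12) [240. 341.] [499. 361.]
```

View pics/p2_scene.png

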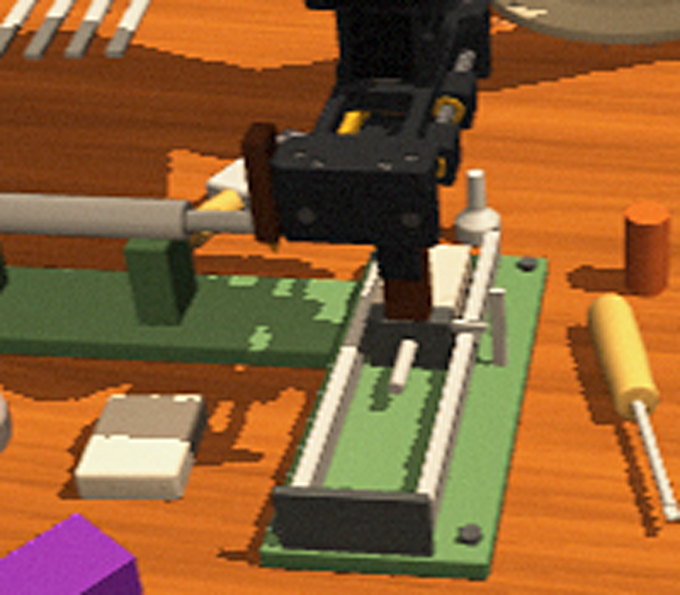

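View pics/p2_side.png

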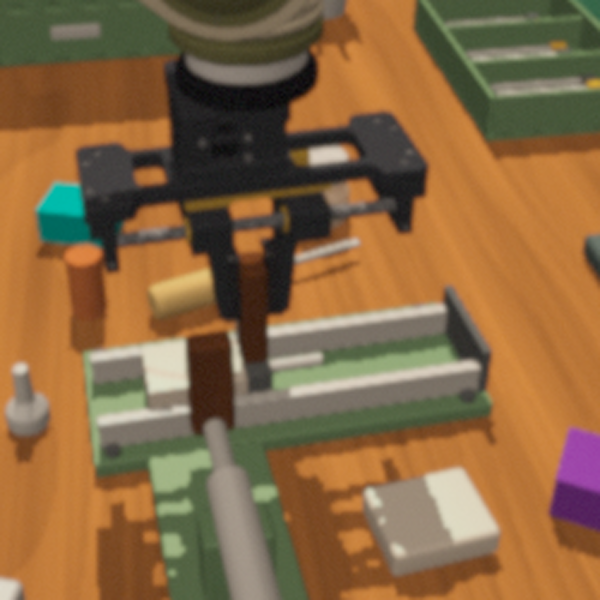

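The index tongue tip is at scene crop (485,325). Level with the post is predicted at (490,323), so it is within about 1 mm. The blank's near edge is where x = -83 mm projects. I'll guide the slide home and release it.

```bash
python3 -m pendant '[[1,0.7,0,0,0],[1,1.5,0,0,0],[1,1.5,0,0,0],[1,1.5,0,0,0],[1,1.5,0,0,0],[1,1.5,0,0,0],[1,1,0,0,0],[1,0.6,0,0,0],[1,0.1,0,0,0],[1,0,0,0,0],[0,0,0,0,0],[0,0,0,0,0],[0,0,0,0,0],[0,0,0,0,0],[0,0,0,0,0],[0,0,0,0,0],[0,0,0,0,0],[0,0,0,0,0]]'
python3 -m pendant '[[0,0,-4,0,0],[0,0,-4,0,0],[0,0,-4,0,0],[0,0,-2,0,0],[0,0,0,0,0]]'
python3 st.py p3;python3 - <<'E'
from fit import *
for p in [(85,0,112),(-83,-22,42),(-83,22,42),(-23,22,42),(-23,-22,42)]:
  print(p,((np.array(proj('side',J(q,p)))-[220,150])*2.4).round(),((np.array(proj('scene',J(q,p)))-[140,165])*3.4).round())
E
```

```text
time_s: 9.5
ee_pos: [0.634, -0.0282, 0.0757]
orientation: [-1.571, 0.0, 0.076]
ft_force: [-0.8, -0.2, -0.9]
width: 0.0774
time_s: 10.0
ee_pos: [0.635, -0.0283, 0.219]
orientation: [-1.573, -0.006, 0.076]
ft_force: [0.1, -0.2, -0.5]
width: 0.0881
t 10.0 jig xy 0.08375875222232829 0.001020236073490952 0.21895899675224204 0.08806996717226284 [ 0.1 -0.2 -0.5]
(85, 0, 112) [414. 239.] [356. 312.]
(-83, -22, 42) [149. 391.] [392. 238.]
(-83, 22, 42) [140. 344.] [470. 241.]
(-23, 22, 42) [234. 331.] [453. 303.]
(-23, -22, 42) [247. 377.] [370. 300.]
```

View pics/p3_scene.png

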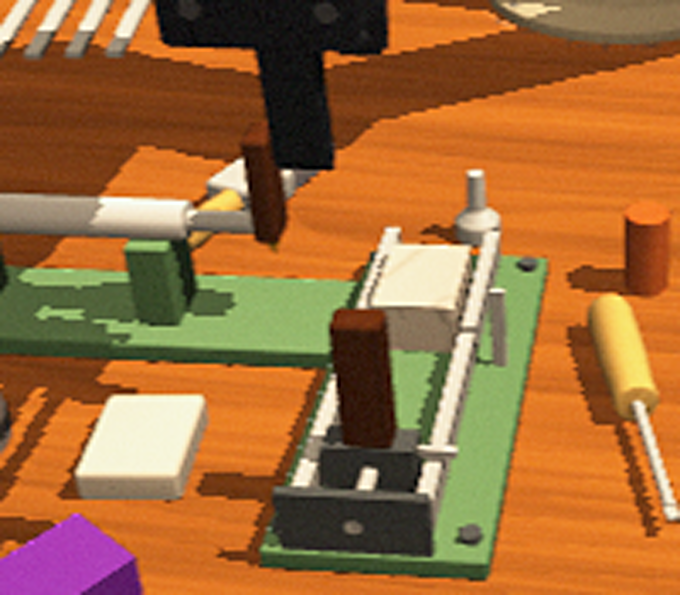

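View pics/p3_side.png

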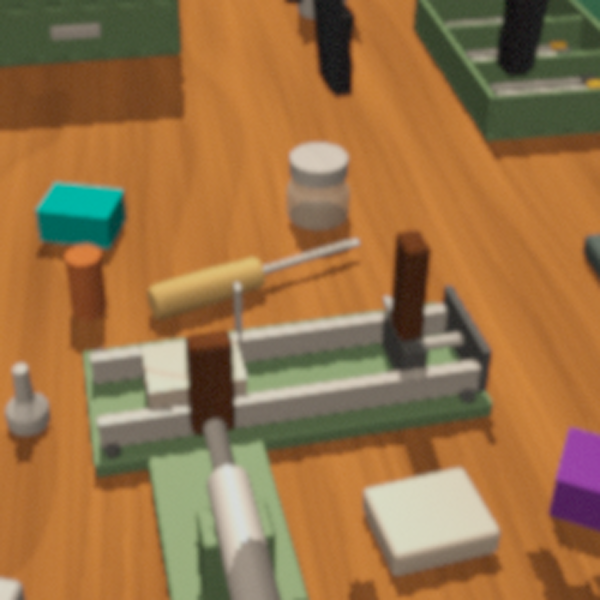

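Confirmed: the slide is home, the blank stayed put and nothing else moved. Now I'll turn the jaws across and go above the tab.

```bash
python3 -m pendant '[[0,0,0,0,0.143],[0,0,0,0,0.143],[0,0,0,0,0.143],[0,0,0,0,0.143],[0,0,0,0,0.143],[0,0,0,0,0.143],[0,0,0,0,0.143],[0,0,0,0,0.143],[0,0,0,0,0.143],[0,0,0,0,0.143],[0,0,0,0,0.143],[0,2,0,-3.4,0],[0,2,0,-3.4,0],[0,2,0,-3.4,0],[0,2.1,0,-3.5,0],[0,0,0,0,0],[0,0,0,0,0]]'
python3 - <<'E'
from fit import *
s=sense();d=np.array(s['ee_pos'][:2])-q[:2];c,sn=np.cos(q[2]),np.sin(q[2]);print('t',s['time_s'],'jig xy',c*d[0]+sn*d[1],-sn*d[0]+c*d[1],s['ee_pos'][2],s['orientation']-[0,0,q[2]-np.pi/2])
snap('wrist','w4.png');print(proj('wrist',J(q,(-53,-80,126))),proj('wrist',J(q,(-15,46,60))),proj('wrist',J(q,(85,0,112))),proj('wrist',J(q,(-53,0,42))))
E
```

```text
time_s: 11.8
ee_pos: [0.5028, -0.1192, 0.2146]
orientation: [-1.572, 0.001, -1.498]
ft_force: [0.6, -0.3, -0.2]
width: 0.0884
t 11.8 jig xy -0.05473397087976228 -0.07978704083336674 0.21462558157534053 [-1.57238099e+00  1.14115224e-03 -1.58205861e-03]
[317.9, 241.7] [166.0, 173.9] [187.1, 19.0] [229.9, 213.9]
```

View pics/w4.png

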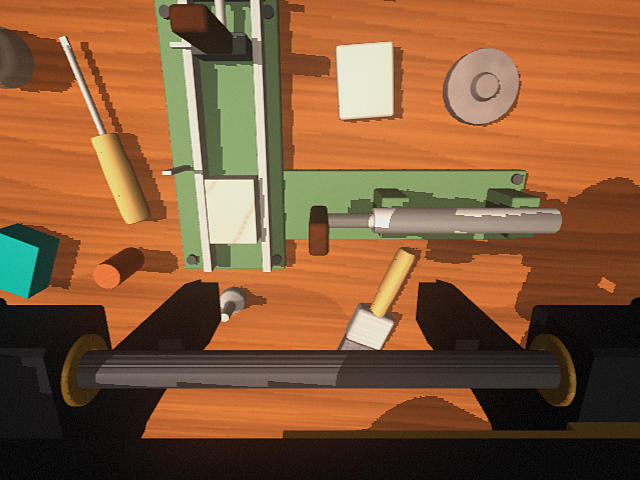

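The tab top face is at (318,241), predicted (318,242), so we are over it. I'll descend to TCP z of about 0.0895, which keeps the fingertips above the rod and sleeve, and grip.

```bash
python3 -m pendant '[[0,0,4,0.2,0],[0,0,4,0,0],[0,0,3,0,0],[0,0,1.5,0,0],[0,0,0,0,0],[0,0,0,0,0],[1,0,0,0,0],[1,0,0,0,0],[1,0,0,0,0],[1,0,0,0,0],[1,0,0,0,0],[1,0,0,0,0],[1,0,0,0,0],[1,0,0,0,0],[1,0,0,0,0],[1,0,0,0,0],[1,0,0,0,0],[1,0,0,0,0],[1,0,0,0,0]]' 40
python3 st.py g1
```

```text
time_s: 13.75
ee_pos: [0.5053, -0.119, 0.0907]
orientation: [-1.571, -0.0, -1.497]
ft_force: [0.1, -1.0, -0.2]
width: 0.0139
t 13.75 jig xy -0.05222870658397109 -0.07982973942532276 0.09073221093462126 0.013892190739970275 [ 0.1 -1.  -0.2]
```

View pics/g1_scene.png

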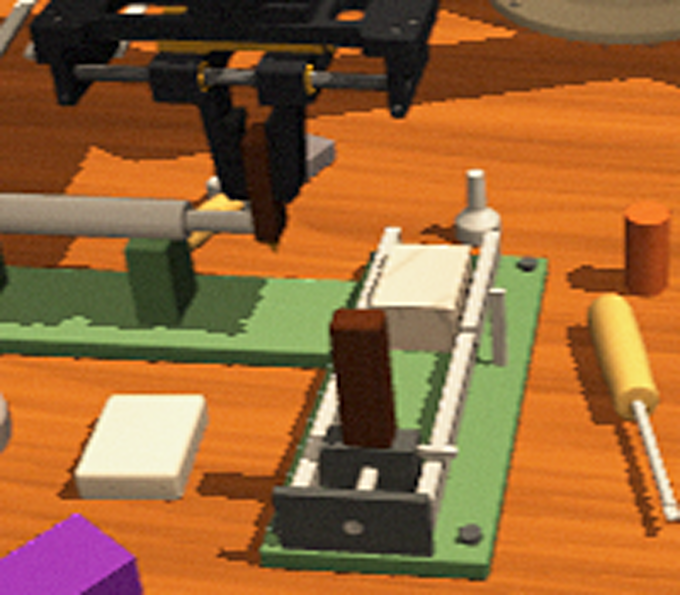

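The tab is gripped at 13.9 mm opening, with the fingertips clear of the rod. Pulling now.

```bash
python3 -m pendant '[[1,-0.5,0,0,0],[1,-1,0,0,0],[1,-1,0,0,0],[1,-1,0,0,0],[1,-1,0,0,0],[1,-1,0,0,0],[1,-1,0,0,0],[1,-0.8,0,0,0],[1,-0.5,0,0,0],[1,-0.2,0,0,0],[1,0,0,0,0],[1,0,0,0,0],[1,0,0,0,0]]'
python3 st.py g2; python3 - <<'E'
from fit import *
for p in [(-53,-125,70),(-53,-121,78.5),(-53,0,126),(-53,0,52)]:
  print(p,((np.array(proj('side',J(q,p)))-[220,150])*2.4).round(),((np.array(proj('scene',J(q,p)))-[140,165])*3.4).round())
a=cv2.imread('pics/b.png')[205:255,180:260];cv2.imwrite('pics/ring.png',cv2.resize(a,None,fx=9,fy=9,interpolation=cv2.INTER_CUBIC))
E
```

```text
time_s: 15.15
ee_pos: [0.4996, -0.0404, 0.0907]
orientation: [-1.571, -0.003, -1.497]
ft_force: [0.0, -12.3, -2.2]
width: 0.0138
t 15.15 jig xy -0.052123456235309215 -0.0010128243441320374 0.09071036693022116 0.01379194519761466 [  0.  -12.3  -2.2]
(-53, -125, 70) [229. 479.] [187. 217.]
(-53, -121, 78.5) [227. 461.] [192. 203.]
(-53, 0, 126) [186. 249.] [411. 133.]
(-53, 0, 52) [192. 348.] [420. 254.]
```

View pics/ring.png

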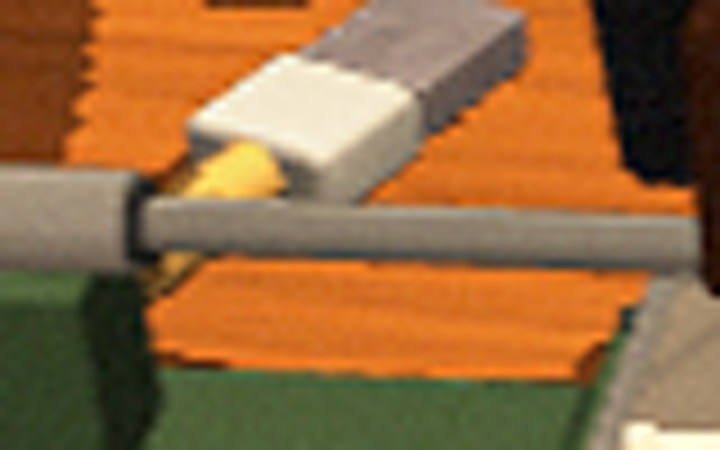

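View pics/g2_side.png

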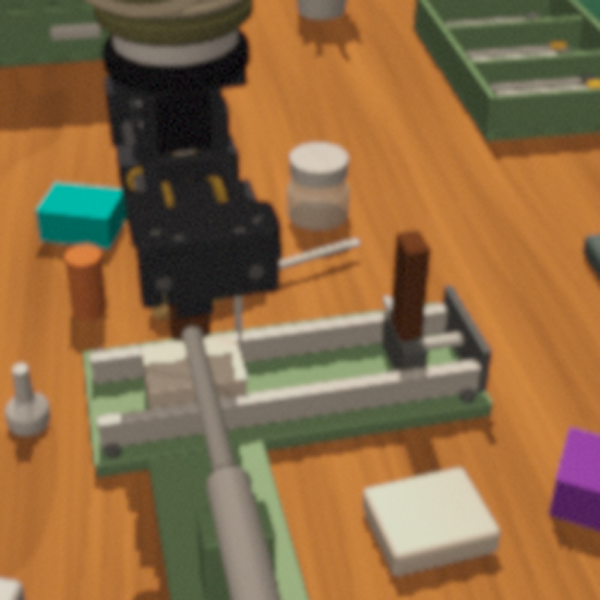

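View pics/g2_scene.png

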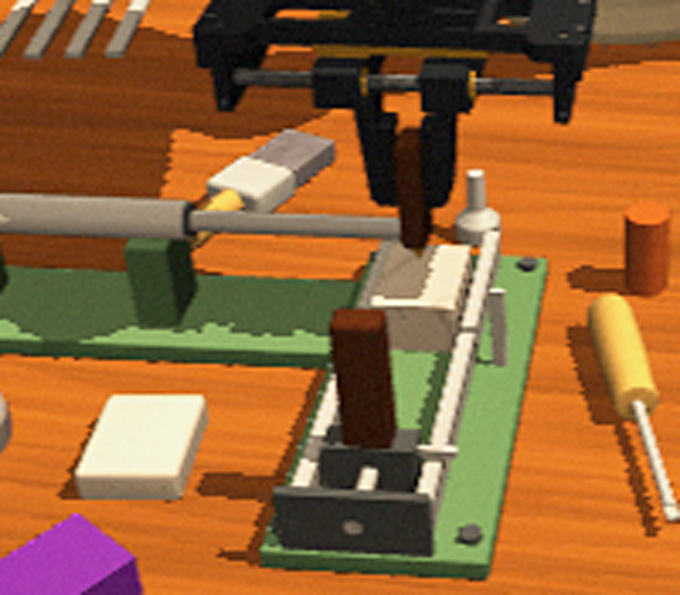

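Pulled 78.8 mm by the arm's reading. The dark ring is just showing at the sleeve mouth, ring crop (135,220). I'll go 1.5 mm further and check again.

```bash
python3 -m pendant '[[1,-0.1,0,0,0],[1,-0.05,0,0,0],[1,0,0,0,0],[1,0,0,0,0],[1,0,0,0,0],[1,0,0,0,0]]'
python3 st.py g3; python3 - <<'E'
from fit import *
snap('wrist','w5.png')
a=cv2.imread('pics/b.png')[205:255,180:280];cv2.imwrite('pics/ring2.png',cv2.resize(a,None,fx=8,fy=8,interpolation=cv2.INTER_CUBIC))
E
```

```text
time_s: 15.85
ee_pos: [0.4995, -0.039, 0.0907]
orientation: [-1.57, -0.003, -1.497]
ft_force: [0.8, -11.5, -2.7]
width: 0.0136
t 15.85 jig xy -0.052115756340437136 0.0004152684611570751 0.09073267071948685 0.013608926824925623 [  0.8 -11.5  -2.7]
```

View pics/ring2.png

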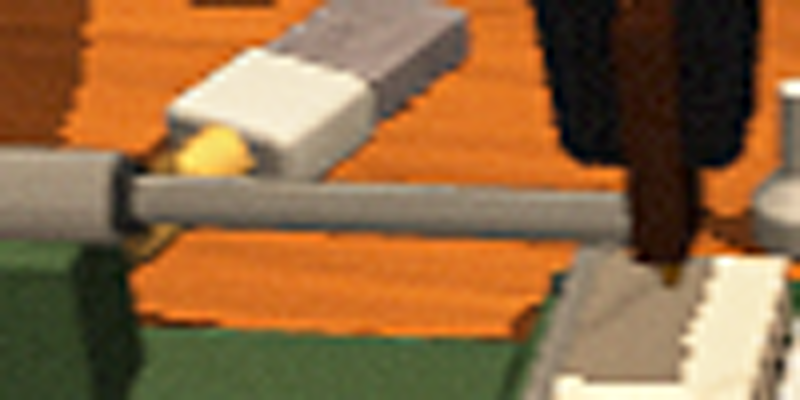

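View pics/w5.png

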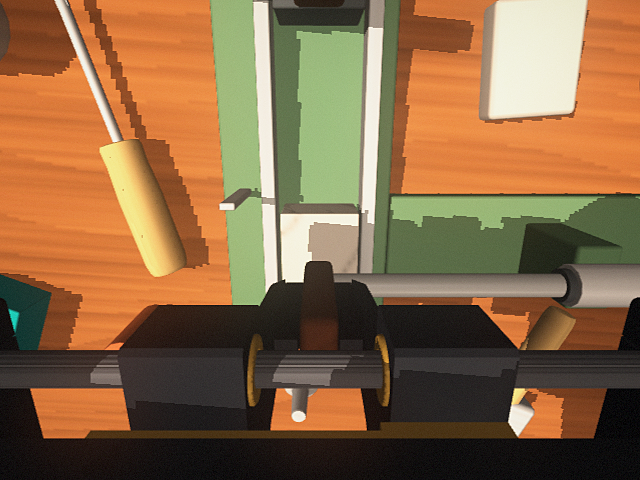

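The ring is showing beyond the sleeve at ring crop (125,190) and wrist (567,285), with 80.2 mm of pull. Before handing in, I'll check the blank's far top edge, at wrist row 213, columns 282–358.

```bash
python3 - <<'E'
from fit import *
c,sn=np.cos(q[2]),np.sin(q[2])
for u,v in [(282,213),(358,213)]:
  d=ray('wrist',u,v,.042)[:2]-q[:2];print('far edge jig',c*d[0]+sn*d[1],-sn*d[0]+c*d[1])
s=sense();print(s['time_s'],s['width'],s['ft_force'],np.abs(s['dq']).max())
finish_job()
E
```

```text
far edge jig -0.02175754441411524 0.019408696511770185
far edge jig -0.02172544619667333 -0.02258041849122837
16.0 0.014021919635325173 [ -0.08783279 -11.55506982  -2.57538126] 0.001513406800183151
the job is handed in; nothing more can be done
```

The job is done and handed in at 16.0 s. I pulled the feed slide to its mark, which pushed the blank under the pointer line. I then guided it home and released it. After that I pulled the pointer rod out by its tab and was still holding it at hand-in; no verdict was reported.

- **Feed slide:** the index was level with the post to about 1 mm by eye, with roughly 99.5 mm of pull by the arm's reading. The later picture showed it back home.
- **Blank:** its centre came out at about jig x -52 mm, y -2 mm in the last wrist picture, so the point should be about 2 mm from it. It lay flat.
- **Pointer rod:** it was out 80.2 mm by the arm's reading, with the dark ring just clear of the sleeve. The arm was still, with the tab held at 14 mm opening, a 40 N grip setting and about 11.6 N of spring pull.
- **Other things on the bench:** none looked shifted in the pictures; I checked this by eye only.
- **Disagreements:** the jig fit differed from the pictures by 1–2 px (about 1–2 mm), which is inside the tolerances. No check failed.

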